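# Lock the filter hatch with its quarter-turn fastener

## Robot

A 6-joint arm with a two-finger parallel gripper is mounted at the origin on the work surface. World frame = base frame: x ahead of the robot, y to its left, z up, the work surface at z = 0. Lengths are in m, angles in rad, forces in N, time in s.
With the tool pointing down it reaches from about 0.25 to 0.85 m from the base axis. Payload 12.5 kg.
Tool frame: the origin (TCP) lies midway between the tips of the shut fingers; the grasp point (between the pads) lies 19 mm behind it; z points along the fingers, y is the direction in which the jaws open and shut (so a half turn about z gives the same grasp; the last joint's range is limited). The gripper opens to 93 mm and grips with 3 to 60 N. Pads are 15 mm wide; open, the fingers measure 128 mm over their backs; the gripper's body (75 mm by 188 mm) begins 65 mm behind the grasp point.
Start: joints at [-1.202, 0.351, 1.652, -0, 1.139, -0.085], TCP at [0.241, -0.494, 0.219] pointing down, gripper open.
Joint ranges: [-2.75, 2.75], [-0.79, 2.1], [0.01, 2.65], [-1.57, 4.71], [0.07, 3.14], [-2.87, 2.87]. Speed limits (rad/s): [2.22, 2.22, 2.79, 3.14, 3.14, 3.14].

## Interface

Orientations are given as a unit quaternion [x, y, z, w].
In Python, from rig import telemetry, viewer, sign_off gives the robot as it stands.
- The arm moves only by the shell command python3 -m pendant 'ROWS' [FORCE]. ROWS is JSON, a list of rows, each a list of 3 entries, a list of its own where there are three numbers: the turn, a rotation vector about the tool's x, y, z in units of 90 degrees (1.0 is 90 degrees), then the shift along the tool's x, y, z in units of 50 mm (1.0 is 50 mm), then the opening, from -1 (shut) to 1 (fully open), so that 0 is half open. A call has 1 to 10 rows; each row shifts and turns the commanded pose from where the row before left it, along the tool's axes as they then stand; what a row does not reach is not made up. A row lasts 1/10 s, in which the tool goes at most 50 mm and 8.59 degrees, less where a joint would pass 70% of its speed; a pose out of reach is approached as far as the arm can. A call with a number of a shift or a turn outside -1 to 1 is refused whole. A call with a gripper value outside its range is refused whole. The fingers move at their own pace and stop on an object; FORCE is the grip in N (left out, the last holds). Time passes only in rows, so rows that do not move let the fingers close. It gives the time, the measured TCP pose, the force and the opening at its end, in the units of the state.
- telemetry.get_obs(): the state, without advancing time (a new reading comes with each control period).
- viewer.get_image(name): name is "scene" or "top" or "wrist"; returns (picture, depth): 480x640x3 uint8, red, green, blue; 480x640 float32, m along the optical axis (not along the pixel's ray), 0 where there is no reading.
- viewer.calibration(name): a dict with "camera_matrix" (3x3 intrinsics, pixels), "cam_to_world" (4x4, takes a point from camera to world coordinates); the wrist camera has in their place "T_tool_cam" (4x4, takes a point from camera to tool coordinates, whose origin is the TCP and whose axes are the flange's). Camera axes: x right, y down, z forward; pixel columns grow to the right and rows downward; lengths in m; the calibration is good to about 2 mm. A picture is of the moment at which its call begins: read the wrist's pose just before it. calibration takes no time and is no camera call.
- sign_off(): hands the job in, once; it reports no verdict.
The state is a dict: "clock": time; "joint_pos": joint angles; "qd": joint speeds; "joint_torque": joint torques, N m; "tool_pos": TCP position; "eef_rot": TCP orientation; "force": force on the tool from outside, world axes, zero at the start; "moment": the same for the moment, N m; "gripper_width": finger opening in m.
Only numpy, scipy, OpenCV 4.12 (cv2) and the standard library are available. Lean on these libraries where they do the work, as an engineer would, in place of code of your own. Each camera call takes 0.05 s, during which the arm holds its last target.

## Task

The hatch on top of the small white fume-filter unit is sprung slightly open on its seal. Set a fingertip in the slot of its round fastener, push the hatch down flush, and while keeping it down turn the fastener a quarter turn clockwise (seen from above) to its stop, so that the hatch stays locked down when you let go; then move clear. Only push with the fingertips: do not pull the hatch up, and leave the bottles, beaker and slide box where they are.

Things in the scene. Friction and masses are not known exactly. Their poses are not given: they have to be found in the camera images.
- unit: White filter unit fixed to the bench, 270 x 250 x 80 mm. Origin: centre of underside; z up, x from its front to its hinge side, y to its left. On top an aluminium hatch, 238 x 222 x 6 mm, hinge line along y at unit x = +120, z = 80 mm. On the hatch a black bezel ring (outside 148, inside 124 mm, 14 mm high) centred at unit x = -35, y = 0, with the round grey fastener flush inside it.
- hatch (a joint): Hinge angle of the hatch, rad: 0 = flush (rigid stop), positive = front edge raised. Unlocked it is sprung up to about 0.07 (front edge 17 mm high). Pushing it flush at the slot takes about 5 N. Once locked and let go it rests near 0.02 (play of the cam).
- fastener (a joint): Turn of the fastener, rad: 0 = unlocked, slot points along the unit's -y; grows clockwise seen from above to a rigid stop at 1.571 = locked, slot along the unit's -x (front). Starts at 0 to 0.4; light friction (about 2 N at the slot), stays where left. Its hidden tongue passes under a lip of the case from about 0.7 on, and jams there if the hatch is not held down.
- slot (a point): Middle of the slot's floor, 38 mm from the fastener's axis; moves with it; x points outwards along the slot, z up. The slot is a radial channel 40 mm wide, from 14 to 62 mm from the axis (ended by the bezel), 11 mm deep, open on top; two shut fingertips (22 x 29 mm) fit any way round. With the hatch flush its floor is 89 mm and the fastener's top 100 mm above the bench.
- dial_axis (a point): Point on the fastener's turning axis at the height of the slot's floor (unit x = -35, y = 0, 89 mm above the bench when the hatch is flush; about 11 mm higher while it is sprung up).
- bottle_a: Bystander: clear glass reagent bottle with blue screw cap, 64 mm diameter, 125 mm high, loose on the bench. Origin at the centre of its underside.
- bottle_b: Bystander: a second bottle like bottle_a.
- beaker: Bystander: empty glass beaker, 72 mm diameter, 95 mm high, loose on the bench. Origin at the centre of its underside.
- slide_box: Bystander: shut green plastic slide box, 85 x 60 x 32 mm, loose on the bench. Origin at the centre of its underside.

How it is judged:
By the outcome, as a careful person would: the job done as asked, in the order asked, and still so for the second after the job is handed in, with the robot touching nothing.
It also fails if it takes over 42 s, if anything falls off the work surface, if the arm or the gripper's body presses on something with over 40 N, if the wrist force passes 120 N, or if a joint passes its speed limit or range.

## Working session

There is one attempt and no reset: what is moved stays moved. The work goes in short steps, Python scripts to look and compute and a shell command to move; the robot and the scene stay as the last step left them, time stands still between calls to the robot, and variables do not carry over. Pictures are saved under pics/ and viewed, and the job is handed in when it is done.

```bash
ls; mkdir -p pics; python3 - <<'E'
from rig import telemetry, viewer
import cv2,numpy as np
print(telemetry.get_obs())
for n in("scene","top","wrist"):
    im,d=viewer.get_image(n); cv2.imwrite(f"pics/{n}0.png",im[:,:,::-1]); np.save(f"pics/{n}0.npy",d)
    np.save(f"pics/{n}0_rgb.npy",im)
    print(n,viewer.calibration(n))
E
```

```text
pics
{'clock': 0.0, 'joint_pos': array([-1.20158058e+00,  3.51261838e-01,  1.65245336e+00, -1.56143512e-05,
        1.13907887e+00, -8.45855791e-02]), 'qd': array([-0.00012558, -0.00070043, -0.00099383,  0.00050396,  0.00094682,
        0.00021816]), 'joint_torque': array([-3.77822143e-04, -4.97323537e+01, -2.85247225e+01,  6.98886998e-02,
        2.57764180e-02, -8.78241872e-05]), 'tool_pos': array([ 0.24100972, -0.49398726,  0.21807628]), 'eef_rot': array([ 9.74367384e-01,  2.24961862e-01, -9.22181588e-05, -5.93625445e-04]), 'force': array([-0.48952746,  0.26558155,  0.53131304]), 'moment': array([-0.01347817,  0.02430964, -0.01591888]), 'gripper_width': 0.0927152547123978}
scene {'camera_matrix': array([[525.80335805,   0.        , 317.71906341],
       [  0.        , 525.80335805, 231.15735233],
       [  0.        ,   0.        ,   1.        ]]), 'cam_to_world': array([[ 0.88358356,  0.26856834, -0.38360284,  1.04395565],
       [ 0.46824347, -0.5160092 ,  0.7172744 , -0.74435319],
       [-0.0053054 , -0.81339139, -0.58169262,  0.70477547],
       [ 0.        ,  0.        ,  0.
[... 299 characters left out ...]
, -0.00762453,  0.02316704,  0.03664672],
       [-0.02248283, -0.08008594, -0.99653438,  0.96416878],
       [ 0.        ,  0.        ,  0.        ,  1.        ]])}
wrist {'camera_matrix': array([[363.47749021,   0.        , 321.14323503],
       [  0.        , 363.47749021, 236.96420787],
       [  0.        ,   0.        ,   1.        ]]), 'T_tool_cam': array([[-1.03930099e-05, -9.66862172e-01, -2.55298922e-01,
         6.94906153e-02],
       [ 9.99999998e-01,  6.80891335e-06, -6.64957396e-05,
         7.15605597e-04],
       [ 6.60305234e-05, -2.55298922e-01,  9.66862170e-01,
        -1.66012836e-01],
       [ 0.00000000e+00,  0.00000000e+00,  0.00000000e+00,
         1.00000000e+00]])}
```

View pics/top0.png

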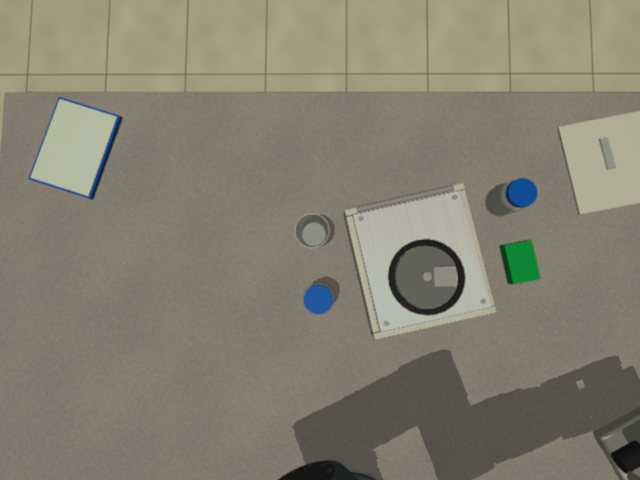

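View pics/scene0.png

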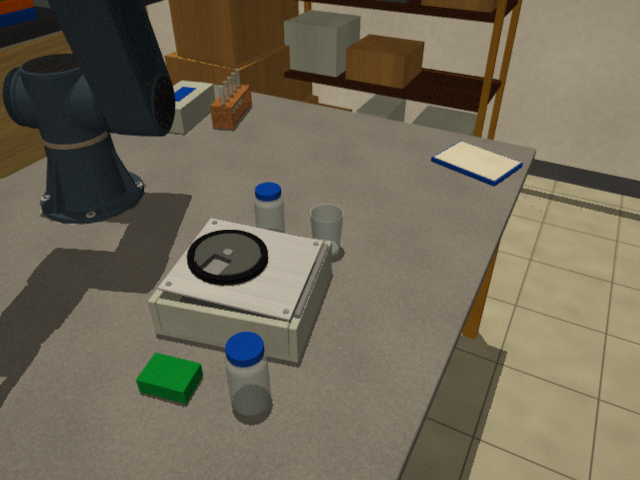

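The top view shows the unit with its dial centre near (427,277), its slot near (445,277) and its front edge running from (375,337) to (495,311). The bottles, beaker and box are all clear of the dial. Next I'll work out positions from this.

```bash
cat > h.py <<'E'
import numpy as np,cv2
from rig import viewer
def w(name,uv,d):
    c=viewer.calibration(name);K=c["camera_matrix"];T=c["cam_to_world"]
    p=np.linalg.inv(K)@np.array([uv[0],uv[1],1.])*d
    return T[:3,:3]@p+T[:3,3]
def onz(name,uv,z):
    c=viewer.calibration(name);K=c["camera_matrix"];T=c["cam_to_world"]
    r=T[:3,:3]@np.linalg.inv(K)@np.array([uv[0],uv[1],1.]); s=(z-T[2,3])/r[2]
    return T[:3,3]+s*r
def tri(a,b):
    # (name,uv),(name,uv)
    A=[];B=[]
    for n,uv in(a,b):
        c=viewer.calibration(n);K=c["camera_matrix"];T=c["cam_to_world"]
        r=T[:3,:3]@np.linalg.inv(K)@np.array([uv[0],uv[1],1.]);r/=np.linalg.norm(r)
        P=np.eye(3)-np.outer(r,r);A.append(P);B.append(P@T[:3,3])
    return np.linalg.solve(sum(A),sum(B))
E
python3 - <<'E'
from h import *
im=np.load("pics/top0_rgb.npy");d=np.load("pics/top0.npy")
for nm in("top","scene"):
    g=np.load(f"pics/{nm}0_rgb.npy").max(2)
    x0,x1,y0,y1=(380,475,230,325) if nm=="top" else (180,275,222,290)
    m=np.zeros_like(g);m[y0:y1,x0:x1]=(g[y0:y1,x0:x1]<45)*255
    cs,_=cv2.findContours(m,cv2.RETR_EXTERNAL,cv2.CHAIN_APPROX_NONE)
    c=max(cs,key=cv2.contourArea);e=cv2.fitEllipse(c);print(nm,e)
    r=np.load(f"pics/{nm}0_rgb.npy")[y0:y1,x0:x1]
    cv2.imwrite(f"pics/{nm}_crop.png",cv2.resize(r[:,:,::-1],None,fx=6,fy=6,interpolation=cv2.INTER_NEAREST))
for uv in[(427,277),(445,277),(408,277),(420,260),(427,300),(390,215),(372,325),(478,300),(420,205),(460,194),(376,337),(494,311),(350,213)]:
    print(uv,w("top",uv,d[uv[1],uv[0]]).round(4))
E
```

```text
top ((426.1471862792969, 276.7214660644531), (72.25043487548828, 74.60871887207031), 123.30329132080078)
scene ((227.29283142089844, 256.962646484375), (54.20965576171875, 80.4957504272461), 86.54497528076172)
(427, 277) [ 0.5362 -0.1465  0.1158]
(445, 277) [ 0.5364 -0.1843  0.103 ]
(408, 277) [ 0.5358 -0.1107  0.1122]
(420, 260) [ 0.569  -0.1349  0.1079]
(427, 300) [ 0.4921 -0.1467  0.113 ]
(390, 215) [ 0.6598 -0.0796  0.0873]
(372, 325) [ 0.4398 -0.0438  0.0833]
(478, 300) [ 0.4925 -0.2478  0.1016]
(420, 205) [ 0.6805 -0.14    0.0871]
(460, 194) [ 0.7036 -0.2209  0.0861]
(376, 337) [ 0.4162 -0.0519  0.0819]
(494, 311) [ 0.4698 -0.286   0.0802]
(350, 213) [0.664  0.0008 0.0822]
```

View pics/top_crop.png

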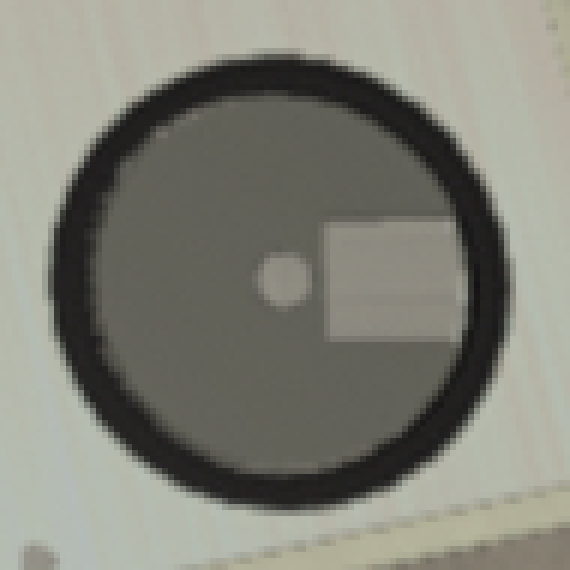

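```bash
python3 - <<'E'
from h import *
d=np.load("pics/top0.npy")
P=np.array([w("top",(u,v),d[v,u]) for v in range(180,345) for u in range(335,505) if d[v,u]>0])
Q=P[(P[:,2]>.07)&(P[:,2]<.15)]
r=cv2.minAreaRect((Q[:,:2]*1000).astype(np.float32));print(r, cv2.boxPoints(r))
# hub: raised?
print(tri(("top",(426.1,276.7)),("scene",(227.3,257.))))
print(tri(("top",(427.5,276.7)),("scene",(228,252))))
E
```

```text
Traceback (most recent call last):
  File "h.py", line 4, in w
    c=viewer.calibration(name);K=c["camera_matrix"];T=c["cam_to_world"]
ValueError: time passes only in moves, steps and waits
```

The crop shows the hub at about (427,277), and the slot runs straight right in the image, i.e. along world −y. I'll cache the calibration and measure the yaw properly.

```bash
python3 - <<'E'
s=open('h.py').read().replace("viewer.calibration(n","cal(n").replace("import viewer","import viewer\nimport functools\n@functools.lru_cache(None)\ndef cal(n): return viewer.calibration(n)")
open('h.py','w').write(s)
E
python3 - <<'E'
from h import *
d=np.load("pics/top0.npy")
P=np.array([w("top",(u,v),d[v,u]) for v in range(180,345) for u in range(335,505) if d[v,u]>0])
Q=P[(P[:,2]>.075)&(P[:,2]<.15)]
r=cv2.minAreaRect((Q[:,:2]*1000).astype(np.float32));print(r, cv2.boxPoints(r))
print("bezel tri",tri(("top",(426.1,276.7)),("scene",(227.3,257.))))
print("hub tri",tri(("top",(427.3,276.6)),("scene",(228,252))))
hub=onz("top",(427.3,276.6),.112)
s1=onz("top",(434.3,276.6),.103);s2=onz("top",(456.5,277),.1);print(hub,s1,s2)
# top-rim points
for uv in[(434,267),(455,267),(434,286),(455,286)]: print(onz("top",uv,.11))
E
```

```text
((577.8323364257812, -177.11074829101562), (270.4455871582031, 327.05157470703125), 13.207673072814941) [[ 408.82385   -48.806366]
 [ 483.54895  -367.20688 ]
 [ 746.8408   -305.41513 ]
 [ 672.1157     12.985382]]
bezel tri [ 0.53598613 -0.14858752  0.10023539]
hub tri [ 0.53718135 -0.14779079  0.11186652]
[ 0.53697189 -0.14791444  0.112     ] [ 0.53701151 -0.16347598  0.103     ] [ 0.53662163 -0.20741786  0.1       ]
[ 0.55564703 -0.16147468  0.11      ]
[ 0.5560216  -0.20199359  0.11      ]
[ 0.51895666 -0.16107194  0.11      ]
[ 0.51936915 -0.20145173  0.11      ]
```

View pics/scene_crop.png

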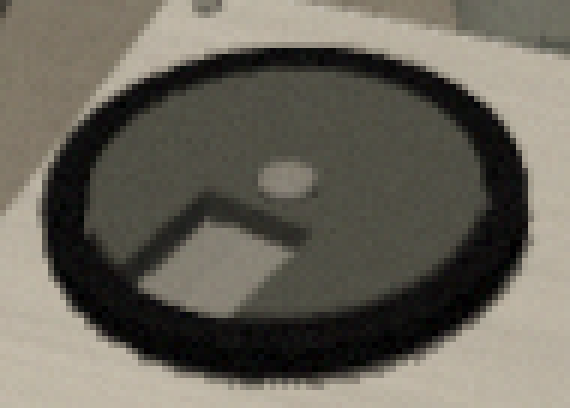

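The hub triangulates to (0.537, −0.148, 0.112). The unit yaw is about 13.2° and the slot points along world −y, so the fastener starts near 0.23 rad. The slot middle should be at about (0.537, −0.186). I'll shut the gripper and move above it.

```bash
python3 -m pendant '[[[0,0,0],[0.4,-0.147,0],-1],[[0,0,0],[0.4,-0.147,0],-1],[[0,0,0],[0.4,-0.147,0],-1],[[0,0,0],[0.4,-0.147,0],-1],[[0,0,0],[0.4,-0.147,0],-1],[[0,0,0],[0.4,-0.147,0],-1],[[0,0,0],[0.4,-0.147,0],-1],[[0,0,0],[0.4,-0.147,0],-1],[[0,0,0],[0.4,-0.147,0],-1],[[0,0,0],[0.4,-0.147,0],-1]]' 20
python3 -m pendant '[[[0,0,0],[0.4,-0.147,0],-1],[[0,0,0],[0.4,-0.147,0],-1],[[0,0,0],[0.4,-0.147,0],-1],[[0,0,0],[0.4,-0.147,0],-1],[[0,0,0],[0.4,-0.147,0],-1],[[0,0,0],[0.4,-0.147,0],-1],[[0,0,0],[0.4,-0.147,0],-1],[[0,0,0],[0.4,-0.147,0],-1],[[0,0,0],[0.4,-0.147,0],-1],[[0,0,0],[0.4,-0.147,0],-1]]'
python3 -m pendant '[[[0,0,-0.09],[0,0,0],-1],[[0,0,-0.09],[0,0,0],-1],[[0,0,-0.09],[0,0,0],-1],[[0,0,-0.09],[0,0,0],-1],[[0,0,-0.09],[0,0,0],-1],[[0,0,-0.09],[0,0,0],-1],[[0,0,-0.09],[0,0,0],-1],[[0,0,-0.081],[0,0,0],-1],[[0,0,0],[0,0,0],-1]]'
python3 - <<'E'
from h import *
from rig import telemetry
from scipy.spatial.transform import Rotation as R
o=telemetry.get_obs();print(o["clock"],o["tool_pos"],R.from_quat(o["eef_rot"]).as_matrix().round(3),o["gripper_width"],o["joint_pos"],o["force"])
im,d=viewer.get_image("wrist");cv2.imwrite("pics/wrist1.png",im[:,:,::-1])
np.save("pics/w1.npy",d)
E
```

```text
clock: 1.15
tool_pos: [0.3891, -0.3398, 0.2185]
eef_rot: [0.974, 0.225, -0.0, -0.0]
force: [0.2, -0.5, -0.3]
gripper_width: 0.0177
clock: 2.15
tool_pos: [0.5366, -0.1861, 0.2184]
eef_rot: [0.974, 0.225, -0.0, -0.0]
force: [0.2, -0.4, 0.3]
gripper_width: 0.0002
clock: 3.05
tool_pos: [0.5361, -0.1868, 0.2184]
eef_rot: [0.707, 0.708, -0.0, -0.0]
force: [0.5, 0.3, 0.2]
gripper_width: 0.0004
3.05 [ 0.53606692 -0.18678147  0.21840751] [[-0.002  1.    -0.   ]
 [ 1.     0.002  0.   ]
 [ 0.    -0.    -1.   ]] 0.0004217735166081983 [-4.17271858e-01  3.83217997e-01  1.60499525e+00 -1.78132621e-05
  1.15391037e+00 -4.18956756e-01] [0.46946678 0.2732607  0.15932249]
```

View pics/wrist1.png

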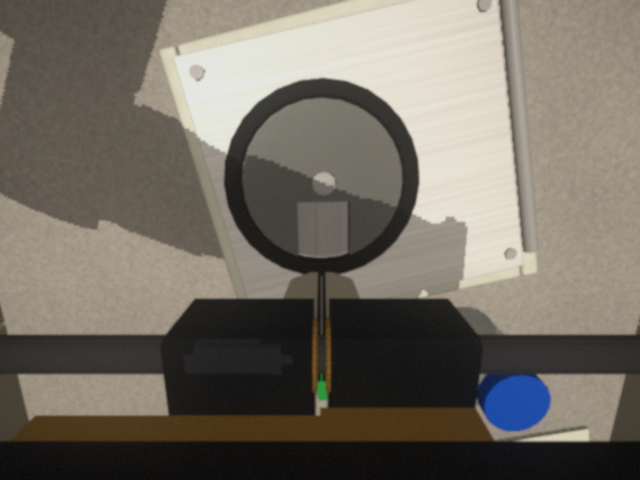

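The wrist view shows the hub at about (324,182) and the slot floor spanning columns 298–349, rows 202–256. It sits straight below the tool line. I'll locate it from this view as a cross-check.

```bash
python3 - <<'E'
from h import *
from rig import telemetry
from scipy.spatial.transform import Rotation as R
o=telemetry.get_obs();c=cal("wrist");T=np.eye(4);T[:3,:3]=R.from_quat(o["eef_rot"]).as_matrix();T[:3,3]=o["tool_pos"];T=T@c["T_tool_cam"];K=c["camera_matrix"]
d=np.load("pics/w1.npy")
def f(uv,z):
    r=T[:3,:3]@np.linalg.inv(K)@np.array([*uv,1.]);return T[:3,3]+(z-T[2,3])/r[2]*r
def g(uv):
    r=T[:3,:3]@np.linalg.inv(K)@np.array([*uv,1.]);return T[:3,3]+d[uv[1],uv[0]]*r
print("hub",f((324,182.5),.112),g((324,182)))
for uv in[(298,202),(348,202),(299,256),(349,256)]: print(f(uv,.1),g((uv[0]+(4 if uv[0]<320 else -4),uv[1]+(4 if uv[1]<220 else -4))))
print(g((323,230)))
E
```

```text
hub [ 0.53765885 -0.14725407  0.112     ] [ 0.53765023 -0.14673866  0.1133384 ]
[ 0.51720166 -0.16382324  0.1       ] [ 0.5203896  -0.16676261  0.10150817]
[ 0.55666864 -0.16393188  0.1       ] [ 0.55364353 -0.16736885  0.09855549]
[ 0.51716815 -0.20852258  0.1       ] [ 0.52059826 -0.20456442  0.10173485]
[ 0.55820172 -0.20863027  0.1       ] [ 0.55501869 -0.20586608  0.09780634]
[ 0.53689951 -0.18657144  0.10019541]
```

The wrist view puts the slot floor at (0.537, −0.187, 0.100), which agrees with the other views. Descending.

```bash
python3 -m pendant '[[[0,0,0],[0,0,0.4],-1],[[0,0,0],[0,0,0.4],-1],[[0,0,0],[0,0,0.4],-1],[[0,0,0],[0,0,0.4],-1],[[0,0,0],[0,0,0.3],-1],[[0,0,0],[0,0,0.2],-1],[[0,0,0],[0,0,0.1],-1],[[0,0,0],[0,0,0],-1]]'
python3 -m pendant '[[[0,0,0],[0,0,0.05],-1],[[0,0,0],[0,0,0.05],-1],[[0,0,0],[0,0,0.05],-1],[[0,0,0],[0,0,0],-1]]'
```

```text
clock: 3.9
tool_pos: [0.5361, -0.1868, 0.1084]
eef_rot: [0.708, 0.707, -0.0, -0.0]
force: [1.2, -0.0, -0.0]
gripper_width: 0.0007
clock: 4.3
tool_pos: [0.5361, -0.1868, 0.101]
eef_rot: [0.707, 0.707, -0.0, -0.0]
force: [-0.5, 0.3, -0.4]
gripper_width: 0.0004
```

Tip inside the slot, just above the floor. Now pushing down.

```bash
python3 -m pendant '[[[0,0,0],[0,0,0.05],-1],[[0,0,0],[0,0,0.05],-1],[[0,0,0],[0,0,0],-1]]'
python3 -m pendant '[[[0,0,0],[0,0,0.05],-1],[[0,0,0],[0,0,0.05],-1],[[0,0,0],[0,0,0],-1]]'
python3 -m pendant '[[[0,0,0],[0,0,0.04],-1],[[0,0,0],[0,0,0],-1]]'
```

```text
clock: 4.6
tool_pos: [0.5361, -0.1869, 0.0959]
eef_rot: [0.707, 0.707, -0.0, -0.0]
force: [-1.9, -1.5, 3.2]
gripper_width: 0.0005
clock: 4.9
tool_pos: [0.5362, -0.187, 0.091]
eef_rot: [0.707, 0.707, -0.0, 0.0]
force: [-1.4, -1.6, 5.1]
gripper_width: -0.0001
clock: 5.1
tool_pos: [0.5364, -0.187, 0.0893]
eef_rot: [0.707, 0.707, 0.0, 0.0]
force: [-1.8, -1.3, 5.9]
gripper_width: 0.0008
```

```bash
python3 -m pendant '[[[0,0,0],[0,0,0.02],-1],[[0,0,0],[0,0,0],-1]]'
python3 -m pendant '[[[0,0,0],[0,0,0.02],-1],[[0,0,0],[0,0,0],-1]]'
```

```text
clock: 5.3
tool_pos: [0.5368, -0.187, 0.0891]
eef_rot: [0.707, 0.707, 0.0, 0.001]
force: [-2.6, -0.2, 11.1]
gripper_width: 0.0004
clock: 5.5
tool_pos: [0.5373, -0.1871, 0.089]
eef_rot: [0.707, 0.707, 0.001, 0.001]
force: [-3.9, 1.7, 18.6]
gripper_width: 0.0003
```

The hatch is flush: floor at 0.089, about 19 N down. I'll take up the side play in the slot first, then go round in short arcs about the axis.

```bash
python3 -m pendant '[[[0,0,0],[0,-0.04,0],-1],[[0,0,0],[0,-0.04,0],-1],[[0,0,0],[0,-0.04,0],-1],[[0,0,0],[0,0,0],-1]]'
python3 -m pendant '[[[0,0,0.089],[0.027,-0.107,0],-1],[[0,0,0.089],[0.027,-0.107,0],-1],[[0,0,0],[0,0,0],-1]]'
```

```text
clock: 5.9
tool_pos: [0.5323, -0.1873, 0.089]
eef_rot: [0.707, 0.707, 0.001, 0.002]
force: [2.0, 1.5, 15.3]
gripper_width: 0.0006
clock: 6.2
tool_pos: [0.521, -0.1844, 0.089]
eef_rot: [0.8, 0.6, 0.001, 0.002]
force: [-1.8, -4.5, 15.8]
gripper_width: 0.0003
```

```bash
python3 -m pendant '[[[0,0,0.089],[0.027,-0.107,0],-1],[[0,0,0.089],[0.027,-0.107,0],-1],[[0,0,0],[0,0,0],-1]]'
python3 -m pendant '[[[0,0,0.089],[0.027,-0.107,0],-1],[[0,0,0.089],[0.027,-0.107,0],-1],[[0,0,0],[0,0,0],-1]]'
python3 - <<'E'
from h import *
from rig import telemetry
o=telemetry.get_obs();print(o["clock"],o["tool_pos"],o["force"],o["moment"])
for n in("top","scene"):
    im,d=viewer.get_image(n);x0,x1,y0,y1=(370,490,220,340) if n=="top" else (140,340,200,360)
    cv2.imwrite(f"pics/{n}2.png",cv2.resize(im[y0:y1,x0:x1,::-1],None,fx=4 if n=="top" else 3.5,fy=4 if n=="top" else 3.5))
E
```

```text
clock: 6.5
tool_pos: [0.5114, -0.1786, 0.089]
eef_rot: [0.876, 0.482, 0.001, 0.002]
force: [-5.9, -6.0, 18.0]
gripper_width: 0.0006
clock: 6.8
tool_pos: [0.5038, -0.1699, 0.0889]
eef_rot: [0.935, 0.356, 0.0, 0.001]
force: [-8.5, -6.0, 22.0]
gripper_width: 0.0007
6.8 [ 0.5038182  -0.16989587  0.08893255] [-8.512179   -6.00806706 22.02799058] [-1.144901    1.62996052 -0.02837891]
```

View pics/scene2.png

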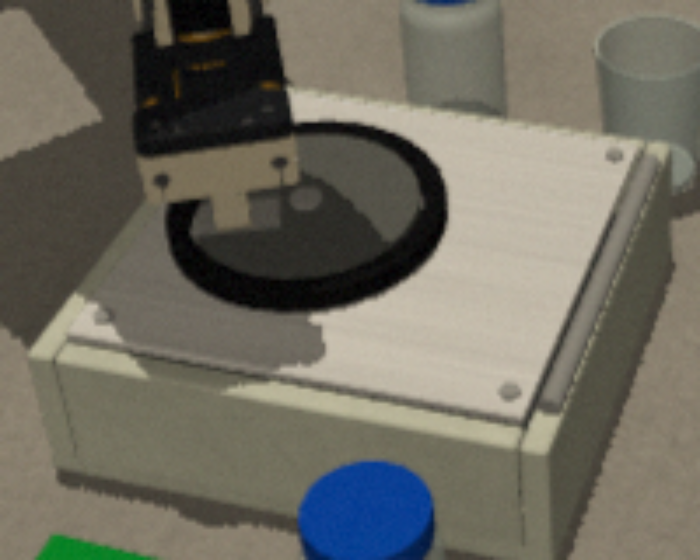

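View pics/top2.png

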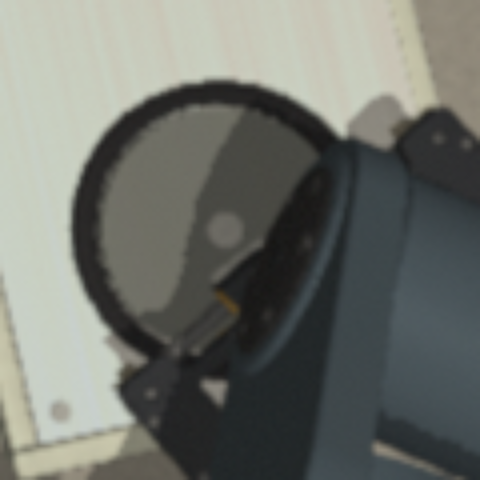

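The fastener is following and the hatch is flush on the case (scene view: the hatch edge is level all round, with the fingertip in the slot near (232,215)). Continuing to the stop.

```bash
python3 -m pendant '[[[0,0,0.089],[0.02,-0.107,0],-1],[[0,0,0.089],[0.02,-0.107,0],-1],[[0,0,0],[0,0,0],-1]]'
python3 -m pendant '[[[0,0,0.067],[0.015,-0.08,0],-1],[[0,0,0],[0,0,0],-1]]'
python3 - <<'E'
from rig import telemetry
import numpy as np
o=telemetry.get_obs();p=o["tool_pos"]-[.5372,-.1475,0];print(np.degrees(np.arctan2(p[1],p[0])),np.hypot(p[0],p[1]),o["force"],o["moment"])
E
```

```text
clock: 7.2
tool_pos: [0.4988, -0.1597, 0.0889]
eef_rot: [0.975, 0.222, 0.0, 0.001]
force: [-8.6, -3.3, 23.4]
gripper_width: 0.0007
clock: 7.4
tool_pos: [0.4977, -0.1558, 0.0888]
eef_rot: [0.985, 0.171, 0.0, 0.001]
force: [-9.4, -2.3, 24.5]
gripper_width: 0.0006
-168.1944074545418 0.04038805808253533 [-9.39996801 -2.34391293 24.52559731] [-0.51848861  1.75267752 -0.05808474]
```

```bash
python3 -m pendant '[[[0,0,0.05],[0.01,-0.06,0],-1],[[0,0,0],[0,0,0],-1]]'
python3 -m pendant '[[[0,0,0.02],[0,-0.04,0],-1],[[0,0,0],[0,0,0],-1]]'
python3 -m pendant '[[[0,0,0],[0,-0.04,0],-1],[[0,0,0],[0,0,0],-1]]'
```

```text
clock: 7.6
tool_pos: [0.4979, -0.1535, 0.0889]
eef_rot: [0.991, 0.133, 0.001, 0.002]
force: [-6.6, -6.7, 20.7]
gripper_width: 0.0006
clock: 7.8
tool_pos: [0.4981, -0.152, 0.089]
eef_rot: [0.993, 0.118, 0.002, 0.002]
force: [-3.3, -9.9, 16.5]
gripper_width: 0.0004
clock: 8.0
tool_pos: [0.498, -0.1503, 0.089]
eef_rot: [0.993, 0.118, 0.002, 0.002]
force: [-0.9, -11.0, 15.0]
gripper_width: 0.0005
```

```bash
python3 -m pendant '[[[0,0,0],[0,-0.04,0.01],-1],[[0,0,0],[0,0,0],-1]]'
python3 -m pendant '[[[0,0,0],[0,-0.04,0.01],-1],[[0,0,0],[0,0,0],-1]]'
python3 -m pendant '[[[0,0,0],[0,-0.04,0],-1],[[0,0,0],[0,0,0],-1]]'
```

```text
clock: 8.2
tool_pos: [0.4981, -0.1498, 0.089]
eef_rot: [0.993, 0.119, 0.003, 0.004]
force: [-2.7, -21.0, 17.9]
gripper_width: 0.0005
clock: 8.4
tool_pos: [0.4982, -0.1494, 0.089]
eef_rot: [0.993, 0.119, 0.004, 0.005]
force: [-3.5, -32.2, 17.9]
gripper_width: 0.0004
clock: 8.6
tool_pos: [0.4983, -0.149, 0.0891]
eef_rot: [0.993, 0.119, 0.004, 0.007]
force: [-1.9, -42.5, 13.0]
gripper_width: 0.0008
```

It is on a hard stop: 42 N sideways with no further travel. I'll relax the sideways load without sliding back, then lift straight up.

```bash
python3 -m pendant '[[[0,0,0],[0,0.05,0],-1],[[0,0,0],[0,0.05,0],-1],[[0,0,0],[0,0,0],-1]]'
python3 -m pendant '[[[0,0,0],[0,0.04,0],-1],[[0,0,0],[0,0,0],-1]]'
```

```text
clock: 8.9
tool_pos: [0.4982, -0.1498, 0.0888]
eef_rot: [0.993, 0.118, 0.003, 0.003]
force: [-3.3, -12.3, 25.5]
gripper_width: 0.0005
clock: 9.1
tool_pos: [0.4982, -0.1502, 0.0888]
eef_rot: [0.993, 0.118, 0.002, 0.001]
force: [-5.5, -0.3, 29.3]
gripper_width: 0.0002
```

```bash
python3 -m pendant '[[[0,0,0],[0,-0.02,-0.05],-1],[[0,0,0],[0,0,-0.05],-1],[[0,0,0],[0,0,-0.05],-1],[[0,0,0],[0,0,0],-1]]'
python3 -m pendant '[[[0,0,0],[0,0,-0.1],-1],[[0,0,0],[0,0,-0.1],-1],[[0,0,0],[0,0,0],-1]]'
python3 -m pendant '[[[0,0,0],[0,0,-0.3],-1],[[0,0,0],[0,0,-0.5],-1],[[0,0,0],[0,0,-0.5],-1],[[0,0,0],[0,0,-0.5],-1],[[0,0,0],[0,0,-0.5],-1],[[0,0,0],[0,0,0],-1]]'
python3 - <<'E'
from h import *
from rig import telemetry
from scipy.spatial.transform import Rotation as R
o=telemetry.get_obs();print(o["tool_pos"],R.from_quat(o["eef_rot"]).as_matrix().round(3))
im,d=viewer.get_image("wrist");cv2.imwrite("pics/wrist3.png",im[:,:,::-1]);np.save("pics/w3.npy",d)
im,d=viewer.get_image("scene");cv2.imwrite("pics/scene3.png",cv2.resize(im[200:360,140:340,::-1],None,fx=3.5,fy=3.5))
E
```

```text
clock: 9.5
tool_pos: [0.4975, -0.1496, 0.0944]
eef_rot: [0.993, 0.118, 0.002, 0.001]
force: [2.9, -8.7, 2.6]
gripper_width: 0.0004
clock: 9.8
tool_pos: [0.4962, -0.1482, 0.1042]
eef_rot: [0.993, 0.118, 0.0, 0.0]
force: [0.6, 0.3, -0.0]
gripper_width: 0.0001
clock: 10.4
tool_pos: [0.4972, -0.1486, 0.2215]
eef_rot: [0.993, 0.118, 0.002, 0.001]
force: [0.1, -0.2, 0.5]
gripper_width: 0.0005
[ 0.49717526 -0.14856435  0.22145072] [[ 0.972  0.235  0.005]
 [ 0.235 -0.972 -0.002]
 [ 0.004  0.003 -1.   ]]
```

View pics/wrist3.png

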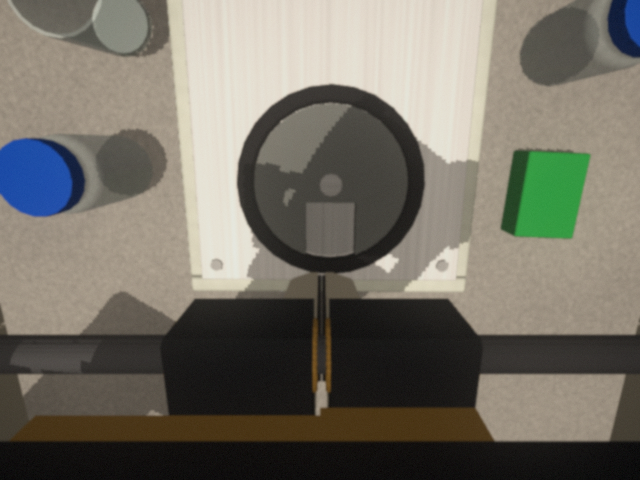

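View pics/scene3.png

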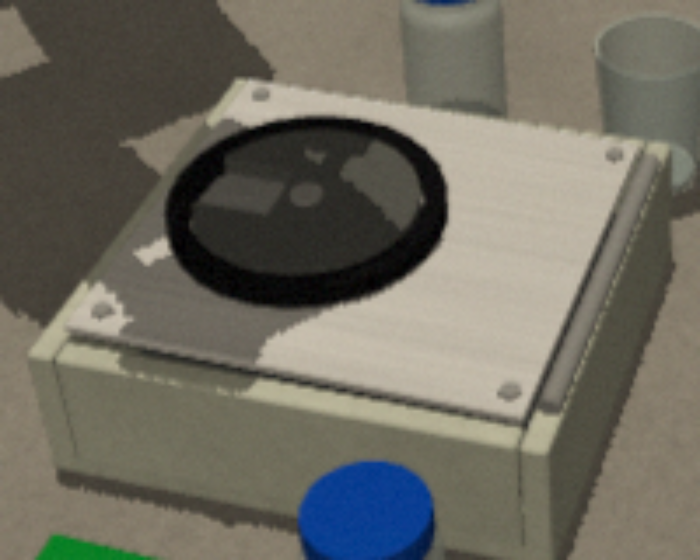

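Wrist view: hub at (331,184), slot straight below it (columns 306–354), parallel to the unit's sides. In the scene view the hatch's front edge is down to a small gap. I'll measure the slot angle and hatch angle.

```bash
python3 - <<'E'
from h import *
from rig import telemetry
from scipy.spatial.transform import Rotation as R
o=telemetry.get_obs();c=cal("wrist");T=np.eye(4);T[:3,:3]=R.from_quat(o["eef_rot"]).as_matrix();T[:3,3]=o["tool_pos"];T=T@c["T_tool_cam"];K=c["camera_matrix"]
d=np.load("pics/w3.npy");im=cv2.imread("pics/wrist3.png").astype(int)
g=im.sum(2)
for v in(205,212,220,230,240,248):
    row=cv2.GaussianBlur(g[v:v+1].astype(np.float32),(5,1),1)[0];gr=np.gradient(row);print(v,290+np.argmax(gr[290:322]),338+np.argmin(gr[338:370]))
def P(uv):
    r=T[:3,:3]@np.linalg.inv(K)@np.array([*uv,1.]);return T[:3,3]+d[int(uv[1]),int(uv[0])]*r
def f(uv,z):
    r=T[:3,:3]@np.linalg.inv(K)@np.array([*uv,1.]);return T[:3,3]+(z-T[2,3])/r[2]*r
# hatch plane fit from aluminium at image left side
pts=np.array([P((u,v)) for u in range(205,235,3) for v in range(5,270,5)]+[P((u,v)) for u in range(430,455,3) for v in range(5,250,5)])
pts=pts[(pts[:,2]>.07)&(pts[:,2]<.115)]
s,*_=np.linalg.lstsq(np.c_[pts[:,:2],np.ones(len(pts))],pts[:,2],rcond=None)
u=np.array([np.cos(.2305),np.sin(.2305)]);print("tilt about hinge",-s[:2]@u,"side tilt",s[:2]@[-u[1],u[0]])
for a,b in(((178,60),(193,280)),((488,60),(467,280))):
    A,B=f(a,.08),f(b,.08);print("edge",np.degrees(np.arctan2(*(A-B)[1::-1])))
print("floor",P((330,230)))
E
```

```text
205 306 354
212 306 354
220 306 353
230 306 353
240 306 353
248 306 353
tilt about hinge 0.024021006754188202 side tilt 0.002743651379846323
edge 12.091297705794918
edge 14.33392021923345
floor [ 0.49588936 -0.15660715  0.09050533]
```

```bash
python3 - <<'E'
from h import *
from rig import telemetry
from scipy.spatial.transform import Rotation as R
o=telemetry.get_obs();c=cal("wrist");T=np.eye(4);T[:3,:3]=R.from_quat(o["eef_rot"]).as_matrix();T[:3,3]=o["tool_pos"];T=T@c["T_tool_cam"];K=c["camera_matrix"]
def f(uv,z):
    r=T[:3,:3]@np.linalg.inv(K)@np.array([*uv,1.]);return T[:3,3]+(z-T[2,3])/r[2]*r
for nm,a,b,z in(("L",(306,206),(306,250),.0925),("R",(354.,206),(353.3,250),.0925),):
    A,B=f(a,z),f(b,z);print(nm,np.degrees(np.arctan2(*(A-B)[1::-1])),A,B)
H=f((331,184),.103);S=f((329.8,230),.0915);print("hub",H,"hub-slot",np.degrees(np.arctan2(*(H-S)[1::-1])))
im,d=viewer.get_image("top");print(o["clock"]);cv2.imwrite("pics/top4.png",im[:,:,::-1])
E
```

```text
L 12.978649865762867 [ 0.51123684 -0.13266612  0.0925    ] [ 0.4748776  -0.14104604  0.0925    ]
R 14.008809057335231 [ 0.52039536 -0.17055599  0.0925    ] [ 0.48419404 -0.17958791  0.0925    ]
hub [ 0.5343699  -0.14754433  0.103     ] hub-slot 12.972501992177548
10.5
```

View pics/top4.png

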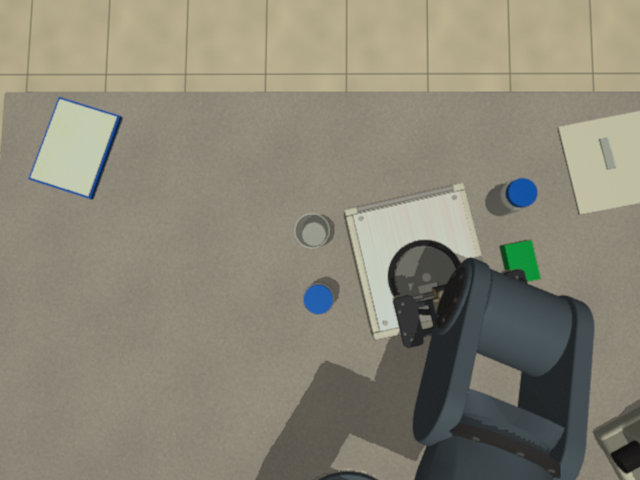

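The slot lies at 13.0–14.0° against the unit's yaw of 13.2°, so it is at the stop. The top view shows the bottles at (318,298) and (521,193), the beaker at (314,231) and the box at (521,262), all where they started. I'll move farther clear and hand in.

```bash
python3 -m pendant '[[[0,0,0],[-0.2,0,-0.4],-1],[[0,0,0],[-0.4,0,-0.4],-1],[[0,0,0],[-0.4,0,-0.4],-1],[[0,0,0],[-0.4,0,-0.2],-1],[[0,0,0],[-0.4,0,0],-1],[[0,0,0],[0,0,0],-1],[[0,0,0],[0,0,0],-1]]'
python3 - <<'E'
from h import *
from rig import sign_off
im,d=viewer.get_image("scene");cv2.imwrite("pics/scene5.png",im[:,:,::-1])
a,_=viewer.get_image("top");cv2.imwrite("pics/top5.png",a[:,:,::-1])
E
```

```text
clock: 11.25
tool_pos: [0.4086, -0.1694, 0.2879]
eef_rot: [0.993, 0.118, -0.0, -0.0]
force: [-0.2, -0.3, -0.1]
gripper_width: 0.0006
```

View pics/scene5.png

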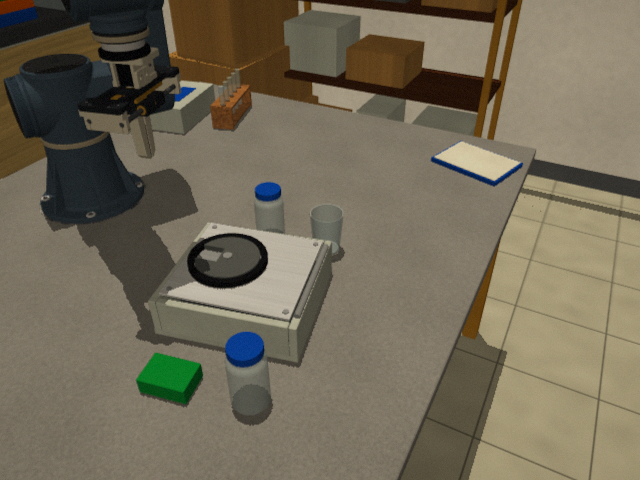

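The scene view shows the hatch down, the slot at (210,256) pointing to the unit's front, the other items unmoved and the arm well clear.

```bash
python3 -c "from rig import sign_off; print(sign_off())"
```

```text
the job is handed in; nothing more can be done
None
```

The hatch is locked down and the job was handed in at about 11.4 s of the 42 s allowed. I set the shut fingertips in the slot, pushed the hatch flush and kept it pressed with about 13–25 N. Then I turned the fastener clockwise to a hard stop, where the sideways force reached 42 N at the fingertips. I eased off that sideways load, lifted straight out and moved clear.

**Last checks**
- **Fastener:** after release the slot lies at 13.0–14.0°. The unit's yaw is 13.2°, so it is at the stop to within about 1°.
- **Hatch:** the measured tilt is about 0.024 rad, close to the expected locked rest of 0.02.
- **Bystanders:** the bottles, beaker and slide box show no movement in the camera views.
- **Robot:** the wrist force is about zero and nothing is touched.

**Disagreements:** the wrist camera put the hub about 3 mm nearer the robot in x after locking than the first views did. Before I eased off, the fingertip sat about 1 mm further round than where it was when I lifted. No check failed.

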